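# Push the row of bearings home in the magazine and shut its gate

### The job

Three ball bearings lie in a touching row in the metal track on the workbench. With the fingertips push the rear bearing so that the whole row slides along the track as one train, staying together, until it is fully home against the end stop; then push the tab of the little gate so that its bar slides fully across the track behind the row. Push only: do not lift or tip a bearing, and leave the other things on the bench where they are.

Things in the scene. Friction and masses are not known exactly. Their poses are not given: they have to be found in the camera images.
- track: fixed bearing track, dark floor, aluminium walls, 352x74 mm. Origin on the bench top under mid-channel; +x along the channel to the end stop (roughly to the robot's left), +y to the gate tab's side (the robot's side), z up. Channel 58 mm wide, floor 10 mm above the bench, side walls 8 mm thick with tops 18 mm above the bench. Open entry end at x = -0.170, stop face at x = +0.165
- stop_face (a point): the middle of the end stop's face, 19 mm above the bench, 9 mm above the channel floor; track axes. The steel stop is 34 mm high and 17 mm thick
- bearing_1: loose steel ball bearing lying flat in the channel, 54 mm outer diameter, 18 mm high (top 28 mm above the bench), about 0.2 kg; origin under its centre on the channel floor. Front of the row, nearest the end stop; fully home its centre is 27 mm from the stop face (track x = 0.138)
- bearing_2: loose steel ball bearing lying flat in the channel, 54 mm outer diameter, 18 mm high (top 28 mm above the bench), about 0.2 kg; origin under its centre on the channel floor. Middle of the row; home at track x = 0.084
- bearing_3: loose steel ball bearing lying flat in the channel, 54 mm outer diameter, 18 mm high (top 28 mm above the bench), about 0.2 kg; origin under its centre on the channel floor. Rear of the row, nearest the open entry end: the one to push; home at track x = 0.030, its rear edge then at track x = 0.003. The channel behind it is empty
- gate (a joint): sliding steel gate, moving along the track's -y: 0 m drawn fully out (open), 0.052 m fully shut (hard end); starts at 0 to 0.010. About 1.5 N of friction, no spring, stays where left. Its bar is 8 mm thick, centred at track x = -0.008, 18.5 to 29.5 mm above the bench (just over the wall); it passes behind the rear bearing, with 7 mm to spare, only when the row is home
- gate_tab (a point): centre of the outer face (looking along track +y, towards the robot) of the gate's upright tab, 34 mm above the bench; push it along track -y. Tab 26 mm wide along the track, 8 mm thick, 15.5 to 59.5 mm above the bench. It lies at track (-0.008, 0.107 - joint value). The bench outside it is free for 60 mm. Track axes
- v_block: bystander: ground steel V-block, 50x52x45 mm, loose on the bench beyond the track's entry end; origin under its centre
- collet: bystander: steel spring collet standing upright, 29 mm across, 34 mm high, loose on the bench beyond the track; origin under its centre
- nut: bystander: dark hex nut, 22 mm across, 10 mm high, loose on the bench beyond the track; origin under its centre
- gear_hub: bystander: dark toothed gear with a hub, 56 mm across, 30 mm high, loose on the bench on the robot's side of the track near its entry end; origin under its centre
- micrometer: bystander: micrometer lying flat, 38x106x14 mm, loose on the bench on the robot's side of the track near its stop end; origin under its centre
- cup: bystander: empty cup, 53 mm across, 57 mm high, loose on the bench past the end stop; origin under its centre
Not all that is in view belongs to the job. Leave any black look-alike of the bearing_2 alone. Leave any brown look-alike of the bearing_3 alone.

How it is judged:
By the outcome, as a careful person would: the job done as asked, in the order asked, and still so for the second after the job is handed in, with the robot touching nothing.
It also fails if it takes over 45 s, if anything falls off the work surface, if the arm or the gripper's body presses on something with over 40 N, if the wrist force passes 120 N, or if a joint passes its speed limit or range.

### The arm

A 7-joint arm with a two-finger parallel gripper is mounted at the origin on a cart in front of the work surface, level with it; the furniture and walls round the work are solid. World frame = base frame: x ahead of the robot, y to its left, z up, the work surface at z = 0. Lengths are in mm, angles in rad, forces in N, time in s.
With the tool pointing down it reaches from about 425 to 875 mm from the base axis. Payload 8.4 kg.
Tool frame: the origin (TCP) lies midway between the tips of the shut fingers; the grasp point (between the pads) lies 19 mm behind it; z points along the fingers, y is the line along which they close (so a half turn about z gives the same grasp; the last joint's range is limited). The gripper opens to 85 mm and grips with 20 to 120 N. Pads are 22 mm wide; open, the fingers measure 114 mm over their backs; the gripper's body (76 mm by 85 mm) begins 54 mm behind the grasp point. The pads swing forward as they close: fully open they stand 13 mm farther back than shut.
Start: joints at [-1.271, 0.333, 0.04, 1.465, -0.013, 1.343, -0.059], TCP at [252.402, 598.963, 231.308] pointing down, gripper open.
Joint ranges: [-2.58, 2.58], [-0.38, 2.09], [-1.3, 1.39], [0.25, 2.4], [-1.5, 4.64], [0.08, 2.09], [-2.65, 2.65]. Speed limits (rad/s): [2.22, 2.22, 2.79, 2.79, 3.14, 3.14, 3.14].

### API

Orientations are given as [roll, pitch, yaw] about the fixed x, y, z axes, in that order (R = Rz(yaw) Ry(pitch) Rx(roll)).
In Python, from workcell import sensors, imaging, close_job gives the robot as it stands.
- The arm moves only by the tool step_arm, never from a script. Its argument "deltas" is text: rows parted by semicolons, each of 5 numbers parted by spaces: the gripper command: -1 is fully open, 1 is shut, values between are in proportion, then the shift along the tool's x, y, z in mm, then the turn about the tool's z in degrees. A call has 1 to 8 rows; each row is the pose to reach, as a shift and turn from the pose commanded when the call began, along the tool's axes at that moment; what a row does not reach only later rows make up. A row lasts 1/12 s, in which the tool goes at most 41.7 mm and 7.16 degrees, less where a joint would pass 70% of its speed; a pose out of reach is approached as far as the arm can. A call with a gripper value outside its range is refused whole. The fingers move at their own pace and stop on an object; "squeeze" is the grip in N (left out, the last holds). Time passes only in rows, so rows that repeat a pose let the fingers close. It gives the time, the measured TCP pose, the force, the opening and the grip force at its end, in the units of the state.
- sensors.state(): the state, without advancing time (a new reading comes with each control period).
- imaging.read_camera(name): name is "scene" or "top" or "wrist"; returns (picture, depth): 400x640x3 uint8, blue, green, red; 400x640 float32, mm along the optical axis (not along the pixel's ray), 0 where there is no reading.
- imaging.camera_params(name): a dict with "mtx" (3x3 intrinsics, pixels), "distortion" ([k1, k2, p1, p2, k3] as OpenCV has them; the pictures are not rectified), "R" (3x3) and "t" (3): a world point X has camera coordinates R X + t; the wrist camera has in their place "mount" (4x4, takes a point from camera to tool coordinates, whose origin is the TCP and whose axes are the flange's). Camera axes: x right, y down, z forward; pixel columns grow to the right and rows downward; lengths in mm; the calibration is good to about 2 mm. A picture is of the moment at which its call begins: read the wrist's pose just before it. camera_params takes no time and is no camera call.
- close_job(): hands the job in; it is judged then, once.
The state is a dict: "time_s": time; "q": joint angles; "qd": joint speeds; "effort": joint torques, N m; "position": TCP position; "tcp_rot": TCP orientation; "contact_force": force on the tool from outside, world axes, zero at the start; "moment": the same for the moment, N m; "finger_gap": finger opening in mm; "grasp_force": force on a finger pad.
Only numpy, scipy, OpenCV 4.12 (cv2) and the standard library are available. Lean on these libraries where they do the work, as an engineer would, in place of code of your own. Each camera call takes 0.05 s, during which the arm holds its last target. There are 200 camera calls.

## Working session

There is one attempt and no reset: what is moved stays moved. The work goes in short steps, Python scripts to look and compute and a tool call to move; the robot and the scene stay as the last step left them, time stands still between calls to the robot, and variables do not carry over. Pictures are saved under pics/ and viewed, at most 10 in all, crops included, and the job is handed in when it is done.

Besides the shell and the picture viewer there is one more tool, called after "Emit:" as a command line: name --argument value ..., lists and objects as JSON in quotes. step_arm: Moves the arm, as the interface text tells. Its arguments: {"type":"object","properties":{"deltas":{"type":"string"},"squeeze":{"type":"number"}},"required":["deltas"]}

```bash
mkdir -p pics; cat > h.py <<'E'
import numpy as np, cv2
from workcell import sensors, imaging
def world(name,d,pix):
    p=imaging.camera_params(name);K=np.array(p["mtx"]);D=np.array(p["distortion"]);R=np.array(p["R"]);t=np.array(p["t"]).ravel()
    out=[]
    for u,v in pix:
        n=cv2.undistortPoints(np.array([[[u,v]]],float),K,D).ravel()
        z=np.median(d[v-1:v+2,u-1:u+2]); out.append(R.T@(z*np.array([n[0],n[1],1])-t))
    return np.array(out)
def atz(name,pix,z):
    p=imaging.camera_params(name);K=np.array(p["mtx"]);D=np.array(p["distortion"]);R=np.array(p["R"]);t=np.array(p["t"]).ravel()
    c=-R.T@t; out=[]
    for u,v in pix:
        n=cv2.undistortPoints(np.array([[[u,v]]],float),K,D).ravel()
        r=R.T@np.array([n[0],n[1],1]); out.append(c+r*(z-c[2])/r[2])
    return np.array(out)
E
python3 - <<'E'
from h import *
for n in("top","scene"):
    im,d=imaging.read_camera(n); cv2.imwrite(f"pics/{n}0.png",im); np.save(n+"0.npy",d)
    p=imaging.camera_params(n); print(n,-np.array(p["R"]).T@np.array(p["t"]).ravel())
s=sensors.state(); print(s)
E
```

```text
top [482.443836   163.59644721 917.16531612]
scene [ 454.79581612  673.49828334 1045.94725822]
{'time_s': 0.1, 'q': array([-1.2712156 ,  0.3338134 ,  0.03989396,  1.46614304, -0.01342002,
        1.34328892, -0.05852503]), 'qd': array([ 4.76378836e-05, -9.72339384e-04,  7.10432266e-04, -4.27484372e-03,
       -1.11210614e-04, -3.19577051e-04, -1.15837225e-03]), 'effort': array([ 2.99096297e-03, -6.60012245e+01,  1.36967216e+00, -4.06471825e+01,
        1.71222584e-02,  8.96649028e-03,  2.56215128e-05]), 'position': array([252.26739666, 598.62758995, 230.54730854]), 'tcp_rot': array([-3.14020843e+00,  7.92135745e-05,  2.74274783e+00]), 'contact_force': array([ 0.0591858 , -0.34847376, -0.08209248]), 'moment': array([-0.02689501, -0.04065428,  0.02527165]), 'grasp_force': 0.0, 'finger_gap': 85.458868681154}
```

View pics/top0.png

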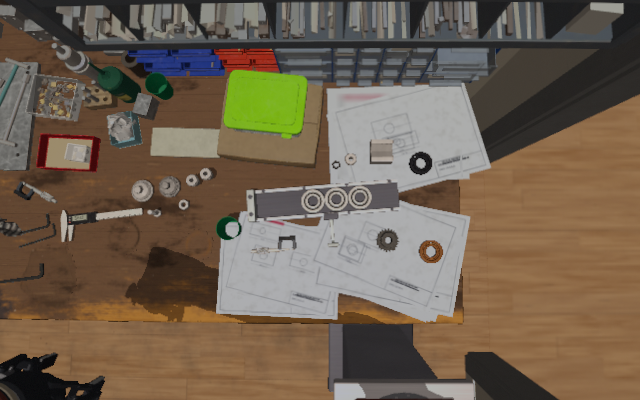

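View pics/scene0.png

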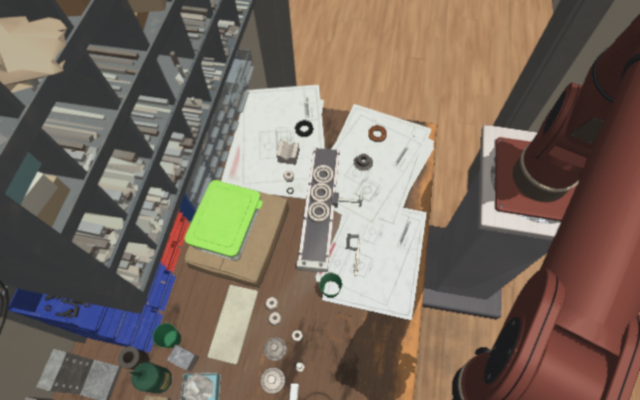

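The top view shows the track with the stop at about (250,203) and the open end at (400,193). The steel row is at (312,201), (337,199), (360,197), and the gate tab is near (333,238). The look-alikes lie off the track: black at (420,162), brown at (430,251). So the one to push is the steel bearing at (360,197). I'll confirm that in an enlarged crop.

```bash
python3 - <<'E'
from h import *
im=cv2.imread("pics/top0.png"); c=im[170:260,235:415]; cv2.imwrite("pics/c1.png",cv2.resize(c,None,fx=4.4,fy=4.4,interpolation=cv2.INTER_CUBIC))
E
```

```text
(no output)
```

View pics/c1.png

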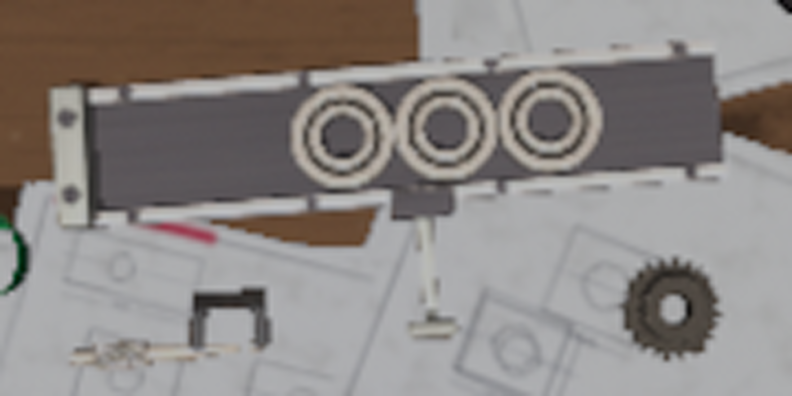

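The crop shows three steel bearings in the channel, at crop (344,136), (446,129), (549,121). The stop's face runs (88,88)–(92,222), the entry end is at (714,57)–(722,160) and the tab is at (432,328).

```bash
python3 - <<'E'
from h import *
f=lambda L:[(235+u/4.4-.4,170+v/4.4-.4) for u,v in L]
b=atz("top",f([(344,136),(446,129),(549,121)]),28); print("b",b)
w=atz("top",f([(85,97),(712,50)]),18);w2=atz("top",f([(95,214),(722,170)]),18)
print("walls",w,w2)
st=atz("top",f([(88,88),(92,222)]),34); print("stop",st)
tab=atz("top",f([(432,326)]),59); print("tab",tab)
for a in((w[0]-w[1]),(w2[0]-w2[1]),(b[0]-b[2])): print(np.degrees(np.arctan2(a[1],a[0])))
en=atz("top",f([(714,57),(722,160)]),10); print("entry",en)
th=np.arctan2(*(w[0]-w[1]+w2[0]-w2[1])[[1,0]]); ex=np.array([np.cos(th),np.sin(th)]);ey=np.array([-ex[1],ex[0]])
ori=(st.mean(0)[:2]-165*ex + en.mean(0)[:2]+170*ex)/2; mid=(w.sum(0)+w2.sum(0))[:2]/4
ori=ori+ey*((mid-ori)@ey)
print("th",th,np.degrees(th),"ori",ori,"len",(st.mean(0)-en.mean(0))[:2]@ex)
for p in (*b,tab[0]): print((p[:2]-ori)@ex,(p[:2]-ori)@ey)
E
```

```text
b [[563.54952389 206.84120278  28.        ]
 [567.33584312 153.51428602  28.        ]
 [571.6433589   99.70766556  28.        ]]
walls [[584.99255052 345.36519448  18.        ]
 [610.65149435  12.40160373  18.        ]] [[522.80966478 338.66943932  18.        ]
 [546.89905345   8.11783911  18.        ]]
stop [[587.90541641 340.66197816  34.        ]
 [517.93969996 337.02874998  34.        ]]
tab [[465.64845846 160.76554077  59.        ]]
94.40663587698812
94.16813782215543
94.32043329192946
entry [[608.01534915  10.04703486  10.        ]
 [552.7978791    6.65167776  10.        ]]
th 1.645633234218129 94.28783894716248 ori [566.3425609 176.0802328] len 331.62586020598627
30.883698001099237 0.48531170869643553
-22.57705007484954 0.6966877218150378
-76.55512751171405 0.42419204983763265
-7.743223370554753 101.55729687979562
```

Track origin is about (566.3, 176.1) with heading 94.3°. All three bearings come out at y≈0.5, 54 mm apart, as described. I'll close the gripper and move above the channel behind bearing 3.

Emit:
step_arm --deltas "1 -257 -194 0 31.4;1 -257 -194 0 31.4;1 -257 -194 0 31.4;1 -257 -194 0 31.4;1 -257 -194 0 31.4;1 -257 -194 0 31.4;1 -257 -194 0 31.4;1 -257 -194 0 31.4" --squeeze 20

```text
time_s: 0.77
position: [415.5, 316.6, 231.2]
tcp_rot: [-3.141, 0.001, 2.192]
contact_force: [0.4, 0.3, 0.6]
finger_gap: -0.1
grasp_force: 0.0
```

```bash
cat >> h.py <<'E'
ORI=np.array([566.3,176.1]);TH=np.radians(94.3)
EX=np.array([np.cos(TH),np.sin(TH)]);EY=np.array([-EX[1],EX[0]])
def go(tx,ty,z,yawdeg=94.3):
    s=sensors.state();p=s["position"];y=s["tcp_rot"][2];r=p[:2]-ORI
    print("t",s["time_s"],"track",np.round([r@EX,r@EY,p[2]],1),"yaw",np.degrees(y).round(2),"rp",np.round(s["tcp_rot"][:2],3),"F",np.round(s["contact_force"],1),"gap",s["finger_gap"].round(1),"q",np.round(s["q"],2))
    d=ORI+tx*EX+ty*EY-p[:2]
    print("delta",np.round([d@[np.cos(y),np.sin(y)],d@[np.sin(y),-np.cos(y)],p[2]-z,(np.degrees(y)-yawdeg+180)%360-180],1))
E
python3 -c "
from h import *
go(-135,0,100)"
```

```text
Traceback (most recent call last):
  File "h.py", line 21, in go
    print("t",s["time_s"],"track",np.round([r@EX,r@EY,p[2]],1),"yaw",np.degrees(y).round(2),"rp",np.round(s["tcp_rot"][:2],3),"F",np.round(s["contact_force"],1),"gap",s["finger_gap"].round(1),"q",np.round(s["q"],2))
                                                                                                                                                                       ^^^^^^^^^^^^^^^^^^^^^
AttributeError: 'float' object has no attribute 'round'
```

```bash
sed -i 's/s\["finger_gap"\].round(1)/round(float(s["finger_gap"]),1)/' h.py
python3 -c "
from h import *
go(-135,0,150)"
```

```text
t 0.7667 track [151.4 139.9 231.2] yaw 125.58 rp [-3.141e+00  1.000e-03] F [0.4 0.3 0.6] gap -0.1 q [-1.01  0.07  0.28  1.79 -0.02  1.29 -0.1 ]
delta [-317.4  -29.2   81.2   31.3]
```

Emit:
step_arm --deltas "1 -317 -29 81 31.3;1 -317 -29 81 31.3;1 -317 -29 81 31.3;1 -317 -29 81 31.3;1 -317 -29 81 31.3;1 -317 -29 81 31.3;1 -317 -29 81 31.3;1 -317 -29 81 31.3"

```text
time_s: 1.43
position: [576.1, 43.5, 149.6]
tcp_rot: [-3.141, 0.001, 1.648]
contact_force: [-0.6, 0.9, -0.2]
finger_gap: 0.4
grasp_force: 0.0
```

Emit:
step_arm --deltas "1 0 0 0 0;1 0 0 0 0"

```text
time_s: 1.6
position: [575.6, 43.3, 149.3]
tcp_rot: [-3.14, 0.002, 1.644]
contact_force: [-0.0, 0.6, 0.1]
finger_gap: -0.0
grasp_force: 0.0
```

```bash
python3 -c "
from h import *
go(-135,0,50)
s=sensors.state()
im,d=imaging.read_camera('wrist'); cv2.imwrite('pics/w1.png',im); np.savez('w1.npz',d=d,p=s['position'],r=s['tcp_rot'])
m=np.array(imaging.camera_params('wrist')['mount']);print(m.round(2))"
```

```text
t 1.6 track [-133.1    0.7  149.3] yaw 94.18 rp [-3.14e+00  2.00e-03] F [-0.   0.6  0.1] gap -0.0 q [-0.62  0.27  0.56  1.77 -0.15  1.15  0.05]
delta [-1.8  0.7 99.3 -0.1]
[[   0.     -0.97   -0.26   63.74]
 [   1.      0.      0.      0.17]
 [  -0.     -0.26    0.97 -143.1 ]
 [   0.      0.      0.      1.  ]]
```

View pics/w1.png

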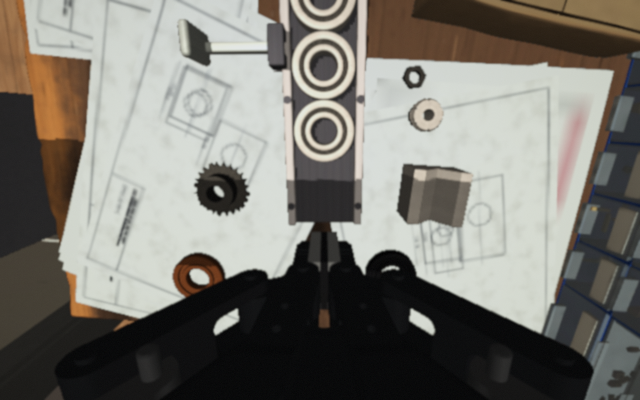

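The wrist view shows the fingertips at (324,240), on the channel line behind the entry end. Bearing 3 is at (324,131), centred in the channel, and the gate tab is at (193,42). I'll check track coordinates from this view.

```bash
cat >> h.py <<'E'
from scipy.spatial.transform import Rotation as Ro
def wr(pix,z,p,r):
    P=imaging.camera_params("wrist");K=np.array(P["mtx"]);D=np.array(P["distortion"]);M=np.array(P["mount"])
    Rt=Ro.from_euler("xyz",r).as_matrix(); c=Rt@M[:3,3]+p
    for u,v in pix:
        n=cv2.undistortPoints(np.array([[[u,v]]],float),K,D).ravel()
        ry=Rt@M[:3,:3]@np.array([n[0],n[1],1]); X=c+ry*(z-c[2])/ry[2]; q=X[:2]-ORI
        print((u,v),np.round([q@EX,q@EY],1))
E
python3 -c "
from h import *
f=np.load('w1.npz');p,r=f['p'],f['r']
wr([(324,131),(324,63)],28,p,r); wr([(289,222),(361,222),(289,100),(363,100)],18,p,r);wr([(324,160)],28,p,r)
wr([(190,20),(212,60)],59,p,r)"
```

```text
(324, 131) [-77.3   0.4]
(324, 63) [-21.2   0.3]
(289, 222) [-166.8   35.7]
(361, 222) [-166.9  -36.7]
(289, 100) [-50.2  31.9]
(363, 100) [-50.3 -34.9]
(324, 160) [-103.2    0.4]
(190, 20) [ 2.8 97.4]
(212, 60) [-24.3  83.9]
```

Emit:
step_arm --deltas "1 -2 0 40 0;1 -2 0 80 0;1 -2 0 115 0;1 -2 0 125 0;1 -2 0 125 0;1 -2 0 125 0"

```text
time_s: 2.15
position: [576.1, 45.1, 26.5]
tcp_rot: [3.141, -0.0, 1.65]
contact_force: [0.5, -0.3, 0.1]
finger_gap: 0.0
grasp_force: 0.0
```

Emit:
step_arm --deltas "1 0 0 5 0;1 0 0 10 0;1 3 0 10 0;1 6 0 10 0;1 9 0 10 0;1 12 0 10 0;1 14 0 10 0;1 15 0 10 0"

```text
time_s: 2.82
position: [574.6, 59.8, 15.5]
tcp_rot: [3.141, -0.0, 1.649]
contact_force: [0.0, 0.4, 1.0]
finger_gap: -0.1
grasp_force: 0.0
```

```bash
python3 -c "
from h import *
go(-8,0,15)"
```

```text
t 2.8167 track [-116.6    0.5   15.5] yaw 94.48 rp [ 3.141 -0.   ] F [0.  0.4 1. ] gap -0.1 q [-0.59  0.43  0.5   1.88 -0.26  0.89  0.11]
delta [108.6   0.8   0.5   0.2]
```

Emit:
step_arm --deltas "1 2 0 0 0;1 4 0 0 0;1 6 0 0 0;1 8 0 0 0;1 11 0 0 0;1 14 0 0 0;1 17 0 0 0;1 20 0.2 0 0"

```text
time_s: 3.48
position: [573.2, 79.2, 15.3]
tcp_rot: [-3.142, 0.0, 1.648]
contact_force: [-0.1, -5.7, 1.1]
finger_gap: -0.1
grasp_force: 2.3
```

Emit:
step_arm --deltas "1 3 0 0 0;1 6 0 0 0;1 9 0 0 0;1 12 0 0 0;1 15 0 0 0;1 18 0 0 0;1 21 0 0 0;1 24 0.2 0 0"

```text
time_s: 4.15
position: [571.5, 103.2, 15.3]
tcp_rot: [-3.141, 0.0, 1.648]
contact_force: [0.1, -4.9, 2.0]
finger_gap: -0.1
grasp_force: 2.4
```

Emit:
step_arm --deltas "1 3 0 0 0;1 6 0 0 0;1 9 0 0 0;1 12 0 0 0;1 15 0 0 0;1 18 0 0 0;1 21 0 0 0;1 24 0.2 0 0"

```text
time_s: 4.82
position: [569.8, 127.2, 15.3]
tcp_rot: [-3.141, 0.0, 1.648]
contact_force: [-0.8, -4.6, 1.9]
finger_gap: -0.1
grasp_force: 2.5
```

```bash
python3 -c "
from h import *
go(-8,0,15)"
```

```text
t 4.8167 track [-49.    0.2  15.3] yaw 94.45 rp [-3.141  0.   ] F [-0.8 -4.6  1.9] gap -0.1 q [-0.69  0.44  0.48  1.86 -0.26  0.9  -0.01]
delta [41.   0.3  0.3  0.1]
```

The push holds steady at about 5 N with the row moving. I'll continue, then creep onto the stop.

Emit:
step_arm --deltas "1 3 0 0 0;1 6 0 0 0;1 9 0 0 0;1 12 0 0 0;1 15 0 0 0;1 18 0 0 0;1 21 0 0 0;1 24 0.2 0 0"

```text
time_s: 5.48
position: [568.1, 151.1, 15.3]
tcp_rot: [-3.141, 0.0, 1.648]
contact_force: [0.7, -5.8, 2.0]
finger_gap: -0.2
grasp_force: 2.6
```

Emit:
step_arm --deltas "1 2 0 0 0;1 4 0 0 0;1 6 0 0 0;1 8 0 0 0;1 9 0 0 0;1 10 0 0 0;1 11 0 0 0;1 12 0 0 0"

```text
time_s: 6.15
position: [567.3, 162.8, 15.3]
tcp_rot: [-3.142, 0.0, 1.648]
contact_force: [0.3, -5.2, 2.4]
finger_gap: 0.3
grasp_force: 2.6
```

Emit:
step_arm --deltas "1 1 0 0 0;1 2 0 0 0;1 2 0 0 0"

```text
time_s: 6.4
position: [567.1, 165.1, 15.3]
tcp_rot: [-3.142, -0.0, 1.649]
contact_force: [0.5, -4.5, 2.5]
finger_gap: 0.3
grasp_force: 2.1
```

```bash
python3 -c "
from h import *
go(-8,0,15)"
```

```text
t 6.4 track [-11.1   0.   15.3] yaw 94.45 rp [-3.142 -0.   ] F [ 0.5 -4.5  2.5] gap 0.3 q [-0.74  0.45  0.47  1.85 -0.26  0.9  -0.07]
delta [3.1 0.  0.3 0.2]
```

Emit:
step_arm --deltas "1 0.7 0 0 0;1 1.4 0 0 0;1 2 0 0 0;1 2 0 0 0"

```text
time_s: 6.73
position: [566.9, 166.9, 15.3]
tcp_rot: [-3.142, 0.0, 1.648]
contact_force: [0.4, -4.2, 2.1]
finger_gap: 0.1
grasp_force: 2.3
```

Emit:
step_arm --deltas "1 0.5 0 0 0;1 1 0 0 0;1 1 0 0 0"

```text
time_s: 6.98
position: [566.9, 167.8, 15.3]
tcp_rot: [-3.142, 0.0, 1.648]
contact_force: [0.8, -4.1, 2.8]
finger_gap: 0.3
grasp_force: 2.4
```

Emit:
step_arm --deltas "1 0.5 0 0 0;1 1 0 0 0;1 1 0 0 0"

```text
time_s: 7.23
position: [566.8, 168.8, 15.3]
tcp_rot: [-3.142, 0.0, 1.648]
contact_force: [1.0, -4.8, 2.0]
finger_gap: -0.1
grasp_force: 2.4
```

Not on the stop yet, so I'll creep further until the force rises.

Emit:
step_arm --deltas "1 0.5 0 0 0;1 1 0 0 0;1 1 0 0 0"

```text
time_s: 7.48
position: [566.7, 169.8, 15.3]
tcp_rot: [-3.142, 0.0, 1.648]
contact_force: [0.5, -4.4, 1.6]
finger_gap: -0.1
grasp_force: 2.4
```

Emit:
step_arm --deltas "1 0.5 0 0 0;1 1 0 0 0;1 1 0 0 0"

```text
time_s: 7.73
position: [566.7, 170.1, 15.3]
tcp_rot: [-3.141, 0.001, 1.648]
contact_force: [1.3, -7.1, 1.7]
finger_gap: 0.1
grasp_force: 3.4
```

Emit:
step_arm --deltas "1 0.5 0 0 0;1 1 0 0 0;1 1 0 0 0"

```text
time_s: 7.98
position: [566.7, 170.2, 15.3]
tcp_rot: [-3.141, 0.002, 1.647]
contact_force: [1.7, -10.2, 3.4]
finger_gap: 0.1
grasp_force: 4.6
```

The force rise to 10 N shows the row is hard against the stop. I'll back off and lift.

Emit:
step_arm --deltas "1 -3 0 0 0;1 -12 0 0 0;1 -25 0 0 0;1 -27 0 -30 0;1 -27 0 -70 0;1 -27 0 -90 0;1 -27 0 -95 0;1 -27 0 -95 0"

```text
time_s: 8.65
position: [569.7, 144.8, 112.1]
tcp_rot: [3.139, -0.002, 1.648]
contact_force: [-0.6, 0.3, 0.3]
finger_gap: 0.1
grasp_force: 0.0
```

```bash
python3 -c "
from h import *
go(-8,145,110,4.3)
s=sensors.state()
im,d=imaging.read_camera('wrist'); cv2.imwrite('pics/w2.png',im); np.savez('w2.npz',d=d,p=s['position'],r=s['tcp_rot'])"
```

```text
t 8.65 track [-31.5  -1.  112.1] yaw 94.44 rp [ 3.139e+00 -2.000e-03] F [-0.6  0.3  0.3] gap 0.1 q [-0.76  0.32  0.52  1.79 -0.18  1.08 -0.1 ]
delta [  23.8 -146.     2.1   90.1]
```

View pics/w2.png

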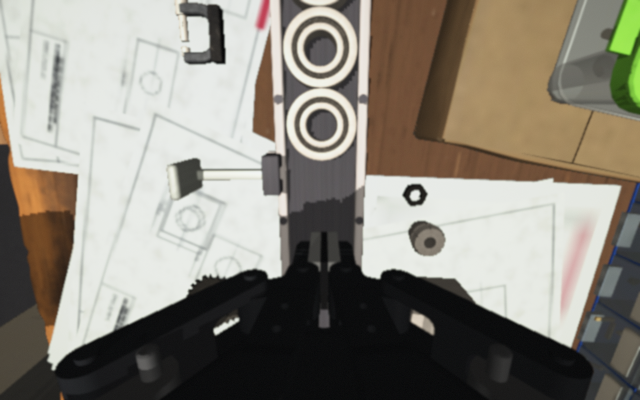

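The wrist view shows bearing 3 at (321,124) touching bearing 2 at (321,48). The gate bar at (232,174) is clear behind the row, and the tab's outer top edge is at about (170,165–195).

```bash
python3 -c "
from h import *
f=np.load('w2.npz');p,r=f['p'],f['r']
wr([(321,124),(321,161),(321,48)],28,p,r); wr([(232,174)],29,p,r);wr([(168,166),(172,198),(200,186),(197,160)],59,p,r)"
```

```text
(321, 124) [31.   0.7]
(321, 161) [2.8 0.7]
(321, 48) [84.1  0.8]
(232, 174) [-7.5 71.4]
(168, 166) [  3.3 105.5]
(172, 198) [-19.4 105.7]
(200, 186) [-10.8  84.9]
(197, 160) [ 7.4 85. ]
```

Emit:
step_arm --deltas "1 5 -36 0 7;1 9 -73 0 14;1 15 -110 0 21;1 24 -146 0 28;1 24 -146 0 35;1 24 -146 0 42;1 24 -146 0 49;1 24 -146 0 56"

```text
time_s: 9.37
position: [419.9, 157.2, 108.8]
tcp_rot: [-3.141, 0.002, 0.681]
contact_force: [-0.3, 0.6, -1.1]
finger_gap: 0.1
grasp_force: 0.0
```

```bash
python3 -c "
from h import *
go(-8,145,110,4.3)"
```

```text
t 9.3667 track [ -7.8 147.4 108.8] yaw 39.03 rp [-3.141e+00  2.000e-03] F [-0.3  0.6 -1.1] gap 0.1 q [-0.99  0.02  0.55  2.11 -0.01  1.02 -1.33]
delta [ 1.9  1.5 -1.2 34.7]
```

The row is home (31.0 and 84.1 against 30 and 84). The tab's outer face is at track y≈105.6. I'll finish the turn and descend.

Emit:
step_arm --deltas "1 2 1 0 7;1 2 1 0 14;1 2 1 0 21;1 2 1 0 28;1 2 1 0 34.7;1 2 1 30 34.7;1 2 1 60 34.7;1 2 1 77 34.7"

```text
time_s: 10.03
position: [421.1, 156.8, 29.7]
tcp_rot: [3.139, 0.004, 0.081]
contact_force: [-1.9, -0.1, -0.2]
finger_gap: -0.1
grasp_force: 0.0
```

Emit:
step_arm --deltas "1 0 0 0 0;1 0 0 0 0"

```text
time_s: 10.2
position: [422.1, 156.9, 32.0]
tcp_rot: [3.139, 0.003, 0.08]
contact_force: [-0.1, 0.2, 0.3]
finger_gap: 0.3
grasp_force: 0.0
```

```bash
python3 -c "
from h import *
go(-8,120,32,4.3)"
```

```text
t 10.2 track [ -8.3 145.2  32. ] yaw 4.61 rp [3.139e+00 3.000e-03] F [-0.1  0.2  0.3] gap 0.3 q [-0.98  0.16  0.56  2.17 -0.11  0.85 -1.84]
delta [25.2 -0.2 -0.   0.3]
```

Emit:
step_arm --deltas "1 4 0 0 0;1 8 0 0 0;1 12 0 0 0;1 16 0 0 0;1 20 0 0 0;1 24 0 0 0;1 27 0 0 0;1 30 0 0 0"

```text
time_s: 10.87
position: [453.4, 160.5, 33.3]
tcp_rot: [3.142, 0.001, 0.081]
contact_force: [-1.6, -0.0, 1.7]
finger_gap: 0.0
grasp_force: 0.8
```

Emit:
step_arm --deltas "1 3 0 0 0;1 6 0 0 0;1 9 0 0 0;1 12 0 0 0;1 15 0 0 0;1 18 0 0 0;1 21 0 0 0;1 24 0 0 0"

```text
time_s: 11.53
position: [477.5, 162.4, 33.3]
tcp_rot: [3.141, 0.0, 0.081]
contact_force: [-1.7, 0.7, 0.1]
finger_gap: 0.2
grasp_force: 0.8
```

```bash
python3 -c "
from h import *
go(-8,64,32,4.3)"
```

```text
t 11.5333 track [-7.  89.6 33.3] yaw 4.63 rp [3.141 0.   ] F [-1.7  0.7  0.1] gap 0.2 q [-0.91  0.27  0.56  2.05 -0.19  0.87 -1.74]
delta [25.6  1.1  1.3  0.3]
```

The tab is sliding at about 1.7 N.

Emit:
step_arm --deltas "1 3 0 0 0;1 6 0 0 0;1 9 0 0 0;1 12 0 0 0;1 15 0 0 0;1 18 0 0 0;1 20 0 0 0;1 21 0 0 0"

```text
time_s: 12.2
position: [498.5, 164.1, 33.3]
tcp_rot: [3.141, -0.0, 0.081]
contact_force: [-2.3, 0.4, 1.2]
finger_gap: -0.2
grasp_force: 0.8
```

Emit:
step_arm --deltas "1 0.7 0 0 0;1 1.4 0 0 0;1 2 0 0 0;1 2 0 0 0"

```text
time_s: 12.53
position: [499.9, 164.2, 33.3]
tcp_rot: [3.142, 0.001, 0.081]
contact_force: [-2.7, -0.0, -0.3]
finger_gap: 0.1
grasp_force: 1.4
```

Emit:
step_arm --deltas "1 0.7 0 0 0;1 1.4 0 0 0;1 2 0 0 0;1 2 0 0 0"

```text
time_s: 12.87
position: [499.9, 164.2, 33.0]
tcp_rot: [3.141, 0.005, 0.081]
contact_force: [-12.8, -2.4, 9.3]
finger_gap: 0.2
grasp_force: 6.3
```

A hard end shows at about 13 N. I'll back off, lift and check.

Emit:
step_arm --deltas "1 -5 0 0 0;1 -15 0 0 0;1 -30 0 0 0;1 -40 0 -30 0;1 -50 0 -65 0;1 -50 0 -80 0;1 -50 0 -80 0;1 -50 0 -80 0"

```text
time_s: 13.53
position: [452.7, 161.0, 114.2]
tcp_rot: [-3.139, -0.003, 0.081]
contact_force: [-0.5, -0.4, -0.4]
finger_gap: 0.5
grasp_force: 0.0
```

```bash
python3 -c "
from h import *
go(-8,64,32,4.3)
s=sensors.state()
im,d=imaging.read_camera('wrist'); cv2.imwrite('pics/w3.png',im); np.savez('w3.npz',d=d,p=s['position'],r=s['tcp_rot'])"
```

```text
t 13.5333 track [ -6.6 114.4 114.2] yaw 4.65 rp [-3.139e+00 -3.000e-03] F [-0.5 -0.4 -0.4] gap 0.5 q [-0.99  0.08  0.59  2.04 -0.06  1.03 -1.87]
delta [50.4  1.7 82.2  0.4]
```

View pics/w3.png

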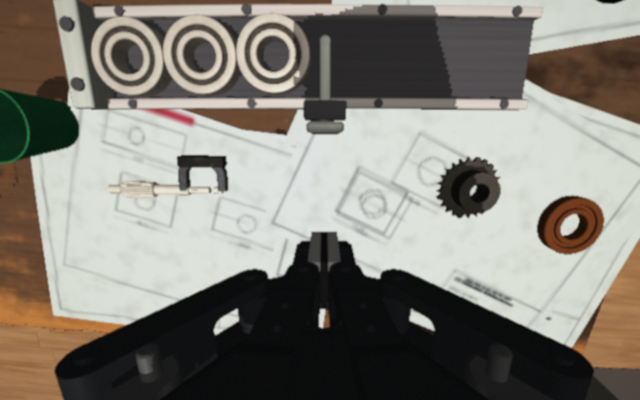

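The row sits against the stop at (127,57), (200,55), (274,53). The gate bar lies behind it at x≈325, from the guide at (325,108) to its tip at (325,37). The tab at (325,127) looks close to the guide. I'll measure the travel.

```bash
python3 -c "
from h import *
f=np.load('w3.npz');p,r=f['p'],f['r']
wr([(325,37),(325,100)],29,p,r);print('tab top');wr([(325,122),(325,133)],59,p,r);print('guide');wr([(325,118)],30,p,r);print('b');wr([(274,53),(200,55),(127,57)],28,p,r);wr([(325,12),(325,103)],18,p,r)
im=cv2.imread('pics/w3.png')[0:150,230:430];cv2.imwrite('pics/c3.png',cv2.resize(im,None,fx=4,fy=4,interpolation=cv2.INTER_CUBIC))"
```

```text
(325, 37) [ -7.9 -10.4]
(325, 100) [-8.2 32.7]
tab top
(325, 122) [-8.3 48.9]
(325, 133) [-8.3 56. ]
guide
(325, 118) [-8.3 45.8]
b
(274, 53) [29.2  0.2]
(200, 55) [83.6  1.5]
(127, 57) [138.1   2.6]
(325, 12) [ -7.8 -30.1]
(325, 103) [-8.3 34.2]
```

View pics/c3.png

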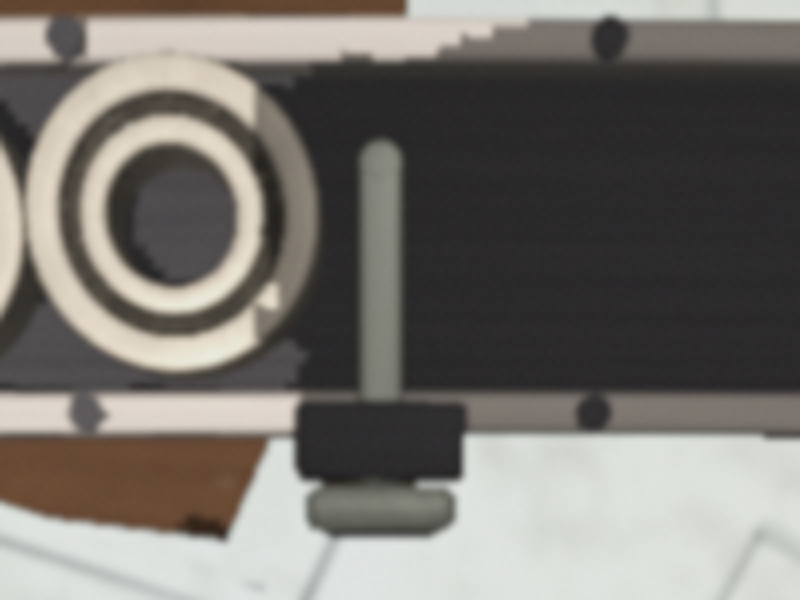

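The tab face measures 56±2, against 55 when fully shut. I'll confirm with one more, firmer push lower on the tab.

Emit:
step_arm --deltas "1 0 0 35 0;1 0 0 70 0;1 5 0 87 0;1 15 0 87 0;1 25 0 87 0;1 35 0 87 0;1 41 0 87 0;1 44 0 87 0"

```text
time_s: 14.25
position: [498.5, 164.2, 27.5]
tcp_rot: [-3.141, -0.002, 0.08]
contact_force: [-0.7, 0.2, -0.1]
finger_gap: -0.0
grasp_force: 0.0
```

Emit:
step_arm --deltas "1 1 0 0 0;1 2 0 0 0;1 3 0 0 0;1 4 0 0 0;1 5 0 0 0;1 5 0 0 0"

```text
time_s: 14.75
position: [499.9, 164.3, 26.2]
tcp_rot: [-3.142, 0.003, 0.081]
contact_force: [-5.4, -0.1, 4.0]
finger_gap: 0.2
grasp_force: 2.7
```

```bash
python3 -c "
from h import *
go(-8,64,32,4.3)"
```

```text
t 14.75 track [-6.7 67.1 26.2] yaw 4.65 rp [-3.142e+00  3.000e-03] F [-5.4 -0.1  4. ] gap 0.2 q [-0.89  0.33  0.56  2.   -0.23  0.88 -1.69]
delta [ 3.1  1.3 -5.8  0.4]
```

Emit:
step_arm --deltas "1 1 0 0 0;1 2 0 0 0;1 3 0 0 0;1 3 0 0 0"

```text
time_s: 15.08
position: [499.8, 164.3, 25.6]
tcp_rot: [3.141, 0.009, 0.081]
contact_force: [-19.2, -2.1, 13.9]
finger_gap: -0.0
grasp_force: 9.1
```

It doesn't move at 19 N, the same position as before, so the gate is at its hard end. I'll withdraw.

Emit:
step_arm --deltas "1 -5 0 0 0;1 -15 0 0 0;1 -30 0 0 0;1 -45 0 -30 0;1 -55 0 -65 0;1 -55 0 -90 0;1 -55 0 -90 0;1 -55 0 -90 0"

```text
time_s: 15.75
position: [449.9, 160.9, 117.8]
tcp_rot: [-3.139, -0.003, 0.081]
contact_force: [-0.1, -0.7, -0.4]
finger_gap: 0.3
grasp_force: 0.0
```

```bash
python3 -c "
from h import *
go(-8,114,114,4.3)
s=sensors.state();p,r=s['position'],s['tcp_rot']
im,d=imaging.read_camera('wrist'); cv2.imwrite('pics/w4.png',im)
wr([(325,37)],29,p,r)"
```

```text
t 15.75 track [ -6.4 117.2 117.8] yaw 4.66 rp [-3.139e+00 -3.000e-03] F [-0.1 -0.7 -0.4] gap 0.3 q [-1.01  0.07  0.6   2.04 -0.05  1.04 -1.87]
delta [3.2 1.6 3.8 0.4]
(325, 37) [-7.7 -8.5]
```

View pics/w4.png

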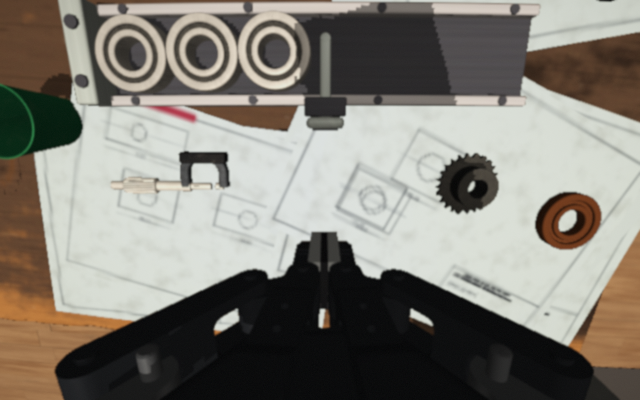

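The row is home at (130,53), (203,51), (276,50). The bar is across behind it with its tip at (325,34), the bystanders are undisturbed and the arm is clear. Handing in.

```bash
python3 -c "
from workcell import close_job
print(close_job())"
```

```text
the job is handed in; nothing more can be done
None
```

The three bearings are home against the end stop and the gate is pushed to its hard end behind them; the job was handed in at about 16 s, and no verdict came back.

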